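# Pop the latch and open the bearing case

### The job

Press the release tab on the front of the wider of the two small-parts cases so that its lid springs up, then push the lid back with the fingertips until it leans fully open against its stop, and move clear. Do it gently, without picking anything up; leave the narrower case shut and its tab alone, and do not disturb the hub, the jar and the spanner.

Things in the scene. Friction and masses are not known exactly. Their poses are not given: they have to be found in the camera images.
- wide_case: The wider of two small-parts cases: grey box with a flat black lid, screwed to the bench (it cannot move), 110 mm deep (its x) by 180 mm wide (its y), 60 mm high to the underside of the shut lid. Origin: centre of its underside on the bench; x points from its tab side to its hinge side, z up. Inside it is open, with two partition walls running front to back, as high as the box, and small parts 15 mm high at most on its floor.
- wide_case_tab_press (a point): The place to press on the wider case's steel release tab: centre of the top of its flat paddle (36 mm wide along the case's y, 34 mm long along x), 35 mm in front of the case's front face, 44 mm above the bench when at rest. It moves with the tab. Only the paddle is pressed; behind it an upright hook goes up the case's front and over the lid's edge, its top 71 mm above the bench.
- wide_case_tab (a joint): Release tab of the wider case, rad: 0 at rest, grows as the paddle is pressed down, stop at 0.4 (the press point then about 11 mm lower). It tips about an axis along the case's y, 28 mm behind the press point and 2 mm below it. Sprung: about 2 N at rest to 5 N at the stop, pressed at the press point; it comes back by itself. From about 0.2 rad the hook frees the lid.
- wide_case_lid_edge (a point): Middle of the lower front edge of the wider case's lid (110 mm from the hinge line; lid 6 mm thick, 180 mm wide). It moves with the lid: over the case's front face at 60 mm height when shut, about 137 mm high and 31 mm further back when sprung up.
- wide_case_hinge (a point): Middle of the wider case's hinge line, along the case's y at its rear top edge, 60 mm above the bench, 55 mm behind the case's centre.
- wide_case_lid (a joint): Lid of the wider case, rad: 0 shut (about 0.01 while latched), grows as it opens, about 0.78 when the spring has lifted it, 1.57 upright, 1.85 against its stop, leaning back, fully open. Beyond the spring's lift it moves freely (well under 2 N at the front edge, which slides up along a finger that pushes it back from the front, so the finger should rise with it): it falls back to the sprung position before about upright and falls open beyond about 1.65.
- narrow_case: The narrower of two small-parts cases: grey box with a flat black lid, screwed to the bench (it cannot move), 110 mm deep (its x) by 110 mm wide (its y), 60 mm high to the underside of the shut lid. Origin: centre of its underside on the bench; x points from its tab side to its hinge side, z up. Inside it is open, with two partition walls running front to back, as high as the box, and small parts 15 mm high at most on its floor.
- narrow_case_tab_press (a point): The place to press on the narrower case's steel release tab: centre of the top of its flat paddle (36 mm wide along the case's y, 34 mm long along x), 35 mm in front of the case's front face, 44 mm above the bench when at rest. It moves with the tab. Only the paddle is pressed; behind it an upright hook goes up the case's front and over the lid's edge, its top 71 mm above the bench.
- narrow_case_tab (a joint): Release tab of the narrower case, rad: 0 at rest, grows as the paddle is pressed down, stop at 0.4 (the press point then about 11 mm lower). It tips about an axis along the case's y, 28 mm behind the press point and 2 mm below it. Sprung: about 2 N at rest to 5 N at the stop, pressed at the press point; it comes back by itself. From about 0.2 rad the hook frees the lid.
- narrow_case_lid_edge (a point): Middle of the lower front edge of the narrower case's lid (110 mm from the hinge line; lid 6 mm thick, 110 mm wide). It moves with the lid: over the case's front face at 60 mm height when shut, about 137 mm high and 31 mm further back when sprung up.
- narrow_case_hinge (a point): Middle of the narrower case's hinge line, along the case's y at its rear top edge, 60 mm above the bench, 55 mm behind the case's centre.
- narrow_case_lid (a joint): Lid of the narrower case, rad: 0 shut (about 0.01 while latched), grows as it opens, about 0.78 when the spring has lifted it, 1.57 upright, 1.85 against its stop, leaning back, fully open. Beyond the spring's lift it moves freely (well under 2 N at the front edge, which slides up along a finger that pushes it back from the front, so the finger should rise with it): it falls back to the sprung position before about upright and falls open beyond about 1.65.
- hub: Bystander: an aluminium wheel hub standing on end, 54 mm across, 70 mm tall; origin at the centre of its underside. Loose.
- jar: Bystander: a grease jar, 60 mm across, 75 mm tall; origin at the centre of its underside. Loose.
- wrench: Bystander: a flat spanner 170 mm long lying on the bench along its x; origin on its underside at the middle. Loose.

How it is judged:
On the way, in this order (a step that is already met when the one before it is completed fails the run):
1. the wider case's release tab is pressed down by the fingers (value of joint wide_case_tab above 0.14 rad and contact force between the fingers and wide_case above 0.3 N).
2. its lid has sprung up (value of joint wide_case_lid above 0.5 rad), for 0.1 s.
3. the lid is pushed fully open (value of joint wide_case_lid above 1.72 rad), for 0.2 s.
At the end, for the whole second after the job is handed in: The wider case's lid stands fully open (beyond 1.72 rad of 1.85) and at rest, its tab is back up (under 0.08 rad), the narrower case is still shut and latched, and the hub, jar and spanner are within 30 mm of where they stood (value of joint wide_case_lid above 1.72 rad and velocity of joint wide_case_lid below 0.1 rad/s and value of joint each of wide_case_tab, narrow_case_tab below 0.08 rad and value of joint narrow_case_lid below 0.06 rad and distance of each of hub, jar, wrench from where it was at the start of the episode below 0.03 m); the robot touches nothing.
It fails at once if the narrower case's tab is pressed or its lid opened (value of joint narrow_case_tab above 0.12 rad or value of joint narrow_case_lid above 0.1 rad).
It fails at once if the hub, jar or spanner is pushed, lifted or tipped (moved over 30 mm, raised over 15 mm or leaned over 0.4 rad) (distance of any of hub, jar, wrench from where it was at the start of the episode above 0.03 m or height (world z) of any of hub, jar, wrench above 0.015 m or angle between any of hub, jar, wrench's own z axis and vertical above 0.4 rad).
It fails at once if the wider case is handled roughly or its lid pinched hard (fingers press on it with more than 40 N) (contact force between the fingers and wide_case above 40 N).
It also fails if it takes over 42 s, if anything falls off the work surface, if the arm or the gripper's body presses on something with over 40 N, if the wrist force passes 120 N, or if a joint passes its speed limit or range.

### The arm

A 7-joint arm with a two-finger parallel gripper is mounted at the origin on the work surface. World frame = base frame: x ahead of the robot, y to its left, z up, the work surface at z = 0. Lengths are in m, angles in rad, forces in N, time in s.
With the tool pointing down it reaches from about 0.4 to 0.85 m from the base axis. Payload 10.4 kg.
Tool frame: the origin (TCP) lies at the very end of the fingers, on their centre line; the grasp point (between the pads) lies 19 mm behind it; z points along the fingers, y is the line along which they close (so a half turn about z gives the same grasp; the last joint's range is limited). The gripper opens to 85 mm and grips with 20 to 120 N. Pads are 22 mm wide; open, the fingers measure 114 mm over their backs; the gripper's body (76 mm by 85 mm) begins 54 mm behind the grasp point. The pads swing forward as they close: fully open they stand 13 mm farther back than shut.
Start: joints at [-1.243, 0.332, -0.065, 1.46, 0.022, 1.35, -0.088], TCP at [0.215, 0.587, 0.231] pointing down, gripper open.
Joint ranges: [-2.6, 2.6], [-0.5, 2.12], [-1.47, 1.34], [0.16, 2.42], [-1.27, 4.41], [0.06, 2.06], [-2.6, 2.6]. Speed limits (rad/s): [2.22, 2.22, 2.79, 2.79, 3.14, 3.14, 3.14].

### API

Orientations are given as a unit quaternion [x, y, z, w].
In Python, from workcell import * gives the robot as it stands.
- The arm moves only by the tool step_arm, never from a script. Its argument "commands" is one flat list of numbers, 7 for each row, row after row: the finger opening in mm, from 0 to 85.4, then the shift along the world's x, y, z as a fraction of full scale, then the turn, a rotation vector about the world's x, y, z as a fraction of full scale. A call has exactly 10 rows; each row is the pose to reach, as a shift and turn from the pose commanded when the call began, turning the shorter way round; what a row does not reach only later rows make up. Full scale, the value 1, is 0.6 m for a shift and pi rad for a turn. A row lasts 1/8 s, in which the tool goes at most 62.5 mm and 10.7 degrees, less where a joint would pass 70% of its speed; a pose out of reach is approached as far as the arm can. A call with a number of a shift or a turn outside -1 to 1 is refused whole. A call with a gripper value outside its range is refused whole. The fingers move at their own pace and stop on an object; "squeeze" is the grip in N (left out, the last holds). Time passes only in rows, so rows that repeat a pose let the fingers close, or fill a call up. It gives the time, the measured TCP pose, the force, the opening and the grip force at its end, in the units of the state.
- get_obs(): the state, without advancing time (a new reading comes with each control period).
- camera(name): name is "side" or "top"; returns the picture (480x640x3 uint8, red, green, blue); there is no depth.
- camera_params(name): a dict with "mtx" (3x3 intrinsics, pixels), "dist" ([k1, k2, p1, p2, k3] as OpenCV has them; the pictures are not rectified), "extrinsics" (4x4, takes a point from world to camera coordinates). Camera axes: x right, y down, z forward; pixel columns grow to the right and rows downward; lengths in m; the calibration is good to about 2 mm. A picture is of the moment at which its call begins. camera_params takes no time and is no camera call.
- hand_in(): hands the job in; it is judged then, once.
The state is a dict: "clock": time; "joint_pos": joint angles; "joint_velocities": joint speeds; "tau": joint torques, N m; "position": TCP position; "ee_rot": TCP orientation; "ft_force": force on the tool from outside, world axes, zero at the start; "torque": the same for the moment, N m; "grip_width": opening from 0.0 (shut) to 1.0 (fully open); "grasp_force": force on a finger pad.
Only numpy, scipy, OpenCV 4.12 (cv2) and the standard library are available. Lean on these libraries where they do the work, as an engineer would, in place of code of your own. Each camera call takes 0.05 s, during which the arm holds its last target. There are 200 camera calls.

## Working session

There is one attempt and no reset: what is moved stays moved. The work goes in short steps, Python scripts to look and compute and a tool call to move; the robot and the scene stay as the last step left them, time stands still between calls to the robot, and variables do not carry over. Pictures are saved under pics/ and viewed, at most 10 in all, crops included, and the job is handed in when it is done.

Besides the shell and the picture viewer there is one more tool, called after "Request:" as a command line: name --argument value ..., lists and objects as JSON in quotes. step_arm: Moves the arm, as the interface text tells. Its arguments: {"type":"object","properties":{"commands":{"type":"array","items":{"type":"number"}},"squeeze":{"type":"number"}},"required":["commands"]}

```bash
mkdir -p pics; python3 - <<'E'
from workcell import *
import cv2,numpy as np
for n in("top","side"):
    cv2.imwrite(f"pics/{n}0.png",camera(n)[:,:,::-1]); p=camera_params(n); E=np.array(p["extrinsics"]); print(n,np.array(p["mtx"]).tolist(),p["dist"],(-E[:3,:3].T@E[:3,3]).round(3))
o=get_obs();print(o)
E
```

```text
top [[569.4954409778976, 0.0, 311.4255998803822], [0.0, 569.4954409778976, 230.78908544367795], [0.0, 0.0, 1.0]] [-0.11254585  0.          0.          0.          0.        ] [0.414 0.13  1.218]
side [[572.3553346579814, 0.0, 318.922941615545], [0.0, 572.3553346579814, 248.81208653736977], [0.0, 0.0, 1.0]] [0.03466453 0.         0.         0.         0.        ] [0.341 0.744 0.804]
{'clock': 0.1, 'joint_pos': array([-1.24259873,  0.33277359, -0.06469506,  1.46084534,  0.02163982,
        1.34993937, -0.0885283 ]), 'joint_velocities': array([ 6.40466682e-04, -6.85686280e-04,  1.20558590e-03, -5.90002984e-04,
        1.13225515e-04,  4.80201323e-06, -1.06637624e-03]), 'tau': array([ 1.02311191e-03, -6.26750994e+01,  4.89631668e-02, -3.92426026e+01,
        1.64070044e-02,  7.00278018e-03,  6.08691857e-05]), 'position': array([0.21468071, 0.5866085 , 0.23062314]), 'ee_rot': array([ 1.74503385e-01,  9.84656369e-01, -6.31681699e-04, -6.12455016e-05]), 'ft_force': array([-0.27903724, -0.28290413, -0.52945153]), 'torque': array([-0.01034419, -0.00186973, -0.03399743]), 'grasp_force': 0.0, 'grip_width': 1.0014465823484198}
```

View pics/top0.png

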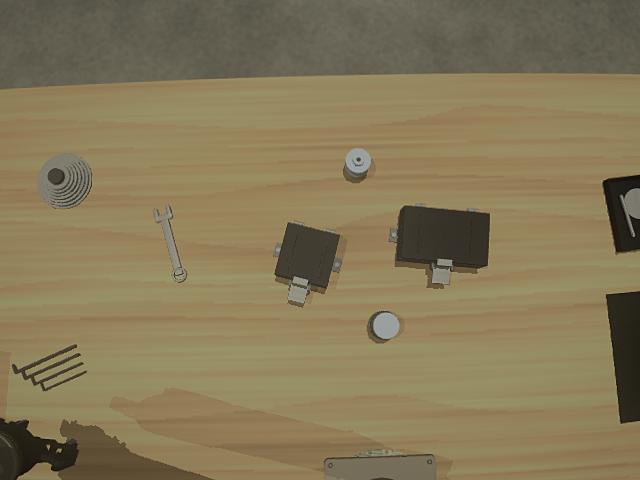

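View pics/side0.png

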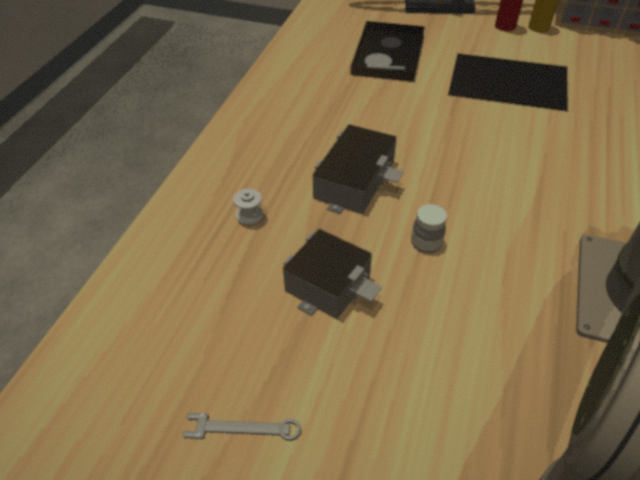

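Top view: the wide case's lid is at about (443,237) and its paddle at (441,277). The narrow case is at (307,255), the jar at (385,325) and the hub at (358,161). The side view agrees, with the wide paddle at about (394,175). Next I'll measure the positions.

```bash
cat >h.py <<'E'
import cv2,numpy as np
from workcell import *
def ray(n,uv):
    p=camera_params(n);E=np.array(p["extrinsics"]);R=E[:3,:3]
    q=cv2.undistortPoints(np.array([[uv]],float),np.array(p["mtx"]),np.array(p["dist"]))[0,0]
    return -R.T@E[:3,3],R.T@np.array([*q,1.])
def onz(n,uv,z):
    c,d=ray(n,uv);return c+d*(z-c[2])/d[2]
def proj(n,P):
    p=camera_params(n);E=np.array(p["extrinsics"])
    return cv2.projectPoints(np.array(P,float).reshape(-1,1,3),cv2.Rodrigues(E[:3,:3])[0],E[:3,3],np.array(p["mtx"]),np.array(p["dist"]))[0][:,0]
E
python3 - <<'E'
from h import *
im=cv2.imread("pics/top0.png");g=im.max(2)
m=((g<62)*255).astype(np.uint8)
m[:190]=0;m[300:]=0;m[:,:250]=0;m[:,520:]=0
cs,_=cv2.findContours(cv2.morphologyEx(m,cv2.MORPH_OPEN,np.ones((5,5))),0,2)
for c in cs:
    if cv2.contourArea(c)<800: continue
    b=cv2.boxPoints(cv2.minAreaRect(c)); P=np.array([onz("top",x,.066) for x in b])
    print(b.round(1).tolist(),P.round(4)[:,:2].tolist(),np.linalg.norm(np.diff(P,axis=0),axis=1).round(4))
s=cv2.imread("pics/side0.png")
# paddle candidates
for n,i,(x0,y0,x1,y1) in(("top",im,(425,255,460,292)),("side",s,(370,150,410,190)),("top",im,(282,272,315,310))):
    w=i[y0:y1,x0:x1];hsv=cv2.cvtColor(w,cv2.COLOR_BGR2HSV)
    mm=((hsv[...,1]<45)&(hsv[...,2]>110)).astype(np.uint8)
    k,l,st,ce=cv2.connectedComponentsWithStats(mm)
    for j in range(1,k):
        if st[j,4]>25:
            c=ce[j]+[x0,y0];print(n,st[j],c.round(1),onz(n,c,.044).round(4),onz(n,c,.071).round(4))
a=cv2.resize(im[190:350,260:500],None,fx=3.3,fy=3.3,interpolation=2);cv2.imwrite("pics/c1.png",a)
cv2.imwrite("pics/c2.png",cv2.resize(s[110:260,290:460],None,fx=4,fy=4,interpolation=2))
for n,uv in(("hub",(358,161)),("jar",(385,325))):print(n,onz("top",uv,.07))
E
```

```text
[[406.70001220703125, 261.3999938964844], [411.8999938964844, 206.10000610351562], [491.6000061035156, 213.5], [486.5, 268.8999938964844]] [[0.5143, -0.0633], [0.6284, -0.0798], [0.6086, -0.2461], [0.4941, -0.2271]] [0.1153 0.1675 0.116 ]
top [12  4 15  7 90] [444.3 262. ] [ 0.5126 -0.1456  0.044 ] [ 0.5104 -0.1393  0.071 ]
top [  7  12  18  17 248] [440.4 275.6] [ 0.4847 -0.1359  0.044 ] [ 0.4831 -0.1298  0.071 ]
side [ 8  7  8  8 37] [381.5 160.1] [ 0.5171 -0.1693  0.044 ] [ 0.5108 -0.1368  0.071 ]
side [ 15  18  17  13 137] [392.4 174.2] [ 0.4854 -0.1332  0.044 ] [ 0.4803 -0.102   0.071 ]
top [  6   4  22  27 355] [298.1 290.1] [0.4631 0.1593 0.044 ] [0.462  0.1586 0.071 ]
hub [0.72570951 0.02816502 0.07      ]
jar [ 0.38762526 -0.0132339   0.07      ]
```

View pics/c1.png

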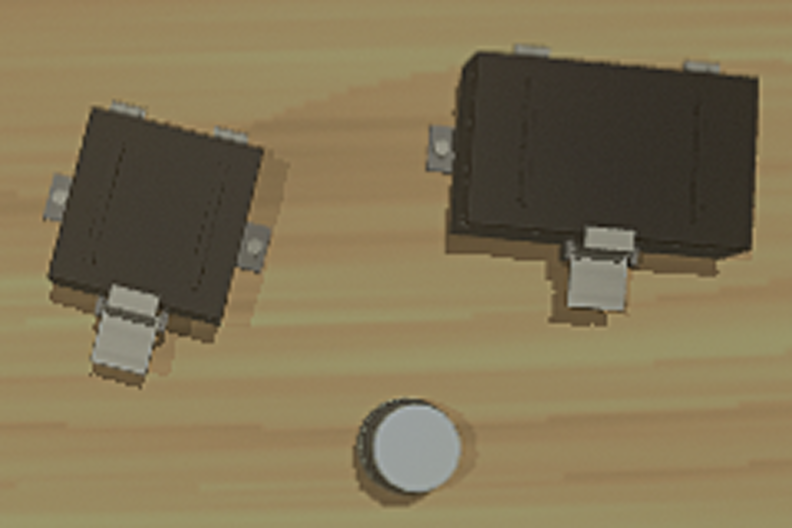

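Both views put the press point at about (0.485, -0.135) at 44 mm height. The case yaw is about -6.8°, and the hook at (0.511, -0.138) is consistent with that. I'm moving over in two calls with the fingers shut, turning +13°.

Request:
step_arm --commands '[0,0.03,-0.06,0,0,0,0.007,0,0.067,-0.133,0,0,0,0.015,0,0.1,-0.2,0,0,0,0.022,0,0.133,-0.267,0,0,0,0.03,0,0.167,-0.333,0,0,0,0.037,0,0.2,-0.4,0,0,0,0.045,0,0.233,-0.467,0,0,0,0.052,0,0.267,-0.533,0,0,0,0.06,0,0.3,-0.6,0,0,0,0.067,0,0.333,-0.667,0,0,0,0.0725]' --squeeze 20

```text
clock: 1.35
position: [0.4149, 0.1853, 0.2312]
ee_rot: [0.061, 0.998, 0.0, -0.0]
ft_force: [1.4, 0.2, -0.8]
grip_width: 0.001
grasp_force: 0.0
```

Request:
step_arm --commands '[0,0.015,-0.07,0,0,0,0,0,0.03,-0.15,0,0,0,0,0,0.047,-0.23,0,0,0,0,0,0.063,-0.31,0,0,0,0,0,0.08,-0.39,0,0,0,0,0,0.095,-0.47,-0.02,0,0,0,0,0.108,-0.534,-0.07,0,0,0,0,0.108,-0.534,-0.14,0,0,0,0,0.108,-0.534,-0.2,0,0,0,0,0.108,-0.534,-0.218,0,0,0]'

```text
clock: 2.6
position: [0.4779, -0.1335, 0.0986]
ee_rot: [0.062, 0.998, -0.0, -0.002]
ft_force: [-0.3, 1.0, 0.5]
grip_width: 0.005
grasp_force: 0.0
```

```bash
python3 - <<'E'
from h import *
o=get_obs();print(o["position"],o["ft_force"])
t=camera("top");s=camera("side")
a=cv2.resize(s[100:250,280:480],None,fx=2,fy=2)[:,:,::-1];b=cv2.resize(t[170:320,360:560],None,fx=2,fy=2)[:,:,::-1]
cv2.imwrite("pics/c3.png",np.hstack([b,a]))
E
```

```text
[ 0.47788411 -0.1335312   0.09864095] [-0.2866274   1.01355006  0.51923879]
```

View pics/c3.png

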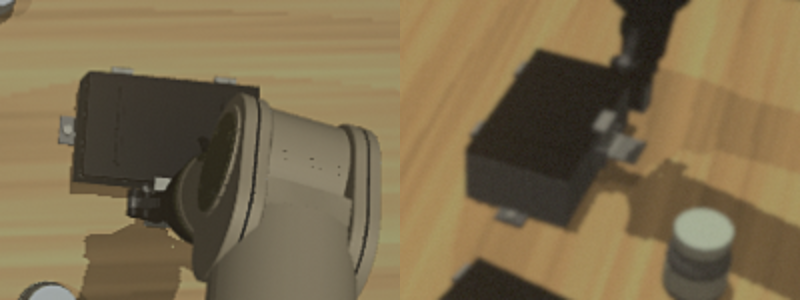

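The fingertips hang over the paddle: side px about (398,154), with the paddle below at about (592/2…) on the same line. Next I press slowly.

Request:
step_arm --commands '[0,0.002,-0.001,-0.03,0,0,0,0,0.002,-0.001,-0.06,0,0,0,0,0.002,-0.001,-0.08,0,0,0,0,0.002,-0.001,-0.088,0,0,0,0,0.002,-0.001,-0.093,0,0,0,0,0.002,-0.001,-0.097,0,0,0,0,0.002,-0.001,-0.101,0,0,0,0,0.002,-0.001,-0.105,0,0,0,0,0.002,-0.001,-0.109,0,0,0,0,0.002,-0.001,-0.109,0,0,0]'

```text
clock: 3.95
position: [0.4816, -0.1344, 0.0367]
ee_rot: [0.062, 0.998, 0.0, 0.001]
ft_force: [-7.1, 1.6, 20.9]
grip_width: 0.003
grasp_force: 11.2
```

```bash
python3 - <<'E'
from h import *
o=get_obs();print(o["position"],o["ft_force"])
t=camera("top");s=camera("side")
a=cv2.resize(s[100:250,280:480],None,fx=2,fy=2)[:,:,::-1];b=cv2.resize(t[170:320,360:560],None,fx=2,fy=2)[:,:,::-1]
cv2.imwrite("pics/c4.png",np.hstack([b,a]))
E
```

```text
[ 0.48157362 -0.13439736  0.0367279 ] [-7.0917972   1.64484632 20.93996782]
```

View pics/c4.png

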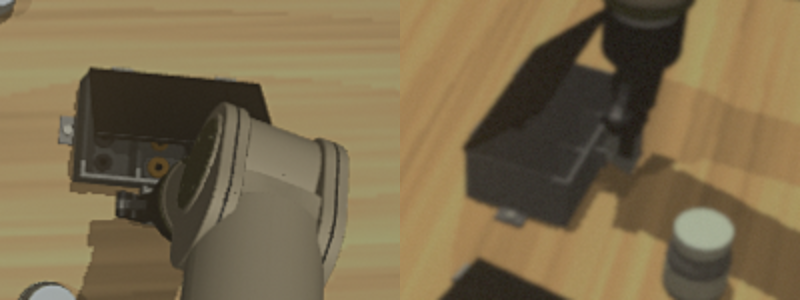

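The lid has sprung up: in both views the box interior is visible. Force was 21 N at the tab's stop. Now I lift off.

Request:
step_arm --commands '[0,-0.005,0,0.02,0,0,0,0,-0.005,0,0.05,0,0,0,0,-0.005,0,0.08,0,0,0,0,-0.005,0,0.11,0,0,0,0,-0.005,0,0.142,0,0,0,0,0.01,-0.001,0.142,0,0,0,0,0.03,-0.004,0.142,0,0,0,0,0.05,-0.006,0.142,0,0,0,0,0.07,-0.008,0.142,0,0,0,0,0.08,-0.01,0.142,0,0,0]'

```text
clock: 5.3
position: [0.5293, -0.1404, 0.1199]
ee_rot: [0.061, 0.998, -0.0, -0.0]
ft_force: [-0.3, 0.1, -0.5]
grip_width: 0.002
grasp_force: 0.0
```

Request:
step_arm --commands '[0,0.015,-0.002,0.003,0,0,0,0,0.03,-0.004,0.008,0,0,0,0,0.045,-0.005,0.014,0,0,0,0,0.06,-0.007,0.02,0,0,0,0,0.075,-0.009,0.027,0,0,0,0,0.09,-0.011,0.033,0,0,0,0,0.105,-0.012,0.04,0,0,0,0,0.12,-0.014,0.045,0,0,0,0,0.132,-0.016,0.05,0,0,0,0,0.142,-0.017,0.05,0,0,0]'

```text
clock: 6.55
position: [0.6143, -0.1506, 0.1505]
ee_rot: [0.062, 0.998, -0.0, 0.0]
ft_force: [-0.2, -0.2, -0.6]
grip_width: 0.0
grasp_force: 0.0
```

```bash
python3 - <<'E'
from h import *
o=get_obs();print(o["position"],o["ft_force"])
t=camera("top");s=camera("side")
a=cv2.resize(s[50:250,280:480],None,fx=2,fy=2)[:,:,::-1];b=cv2.resize(t[150:350,360:560],None,fx=2,fy=2)[:,:,::-1]
cv2.imwrite("pics/c5.png",np.hstack([b,a]))
E
```

```text
[ 0.61430562 -0.15063843  0.15051632] [-0.15371838 -0.19905042 -0.5699782 ]
```

View pics/c5.png

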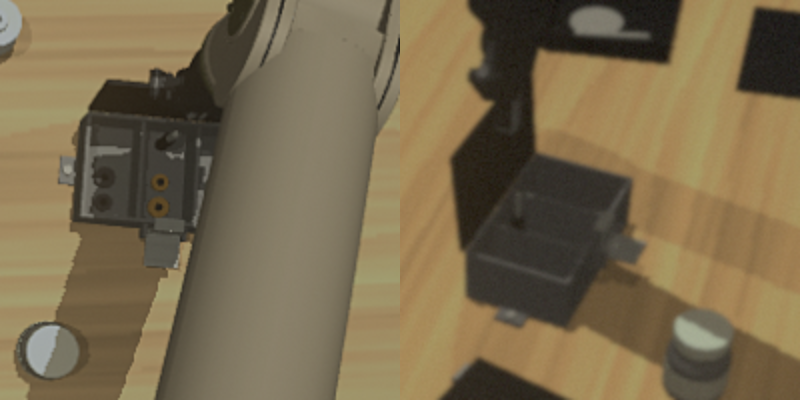

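The lid now leans back past upright: in the side crop its left edge runs from (452,155) to (465,245). I push a little further to be sure.

Request:
step_arm --commands '[0,0.006,-0.001,0,0,0,0,0,0.012,-0.002,0,0,0,0,0,0.018,-0.002,0,0,0,0,0,0.024,-0.003,0,0,0,0,0,0.03,-0.004,0,0,0,0,0,0.03,-0.004,0,0,0,0,0,0.03,-0.004,0,0,0,0,0,0.03,-0.004,0,0,0,0,0,0.03,-0.004,0,0,0,0,0,0.03,-0.004,0,0,0,0]'

```text
clock: 7.9
position: [0.6317, -0.1528, 0.1504]
ee_rot: [0.061, 0.998, 0.0, -0.0]
ft_force: [0.8, 0.2, -0.5]
grip_width: -0.0
grasp_force: 0.0
```

Force is still nil, so the lid rests on its stop or stands clear of the fingers. I retreat towards the front and up.

Request:
step_arm --commands '[0,-0.02,0.002,0,0,0,0,0,-0.06,0.007,0.02,0,0,0,0,-0.11,0.013,0.06,0,0,0,0,-0.16,0.02,0.11,0,0,0,0,-0.2,0.04,0.16,0,0,0,0,-0.23,0.1,0.2,0,0,0,0,-0.25,0.18,0.22,0,0,0,0,-0.26,0.26,0.22,0,0,0,0,-0.27,0.34,0.22,0,0,0,0,-0.28,0.42,0.22,0,0,0]'

```text
clock: 9.15
position: [0.4628, 0.1003, 0.2824]
ee_rot: [0.061, 0.998, 0.0, 0.0]
ft_force: [0.3, 0.5, -0.0]
grip_width: -0.002
grasp_force: 0.0
```

```bash
python3 - <<'E'
from h import *
o=get_obs();print(o["position"],o["ft_force"])
t=camera("top");s=camera("side")
a=s[50:450,180:580][:,:,::-1];b=t[120:520,200:600][:,:,::-1]
h=min(len(a),len(b))
cv2.imwrite("pics/c6.png",np.hstack([b[:h],a[:h]]))
# predicted lid outer corners (lower front edge ends) for angles
P=np.array([.485,-.135]);u=np.array([.993,-.118]);v=np.array([.118,.993])
for q in(1.57,1.72,1.85):
    e=P+u*(.145-.11*np.cos(q)); pts=[[*(e+v*k),.06+.11*np.sin(q)] for k in(.09,-.09)]
    print(q,"top",proj("top",pts).round(0).tolist(),"side",proj("side",pts).round(0).tolist())
E
```

```text
[0.46275787 0.1002583  0.28238702] [ 0.34824363  0.52248158 -0.01395204]
1.57 top [[412.0, 190.0], [506.0, 199.0]] side [[307.0, 129.0], [346.0, 79.0]]
1.72 top [[412.0, 182.0], [506.0, 191.0]] side [[299.0, 127.0], [338.0, 78.0]]
1.85 top [[413.0, 175.0], [505.0, 184.0]] side [[292.0, 127.0], [332.0, 78.0]]
```

View pics/c6.png

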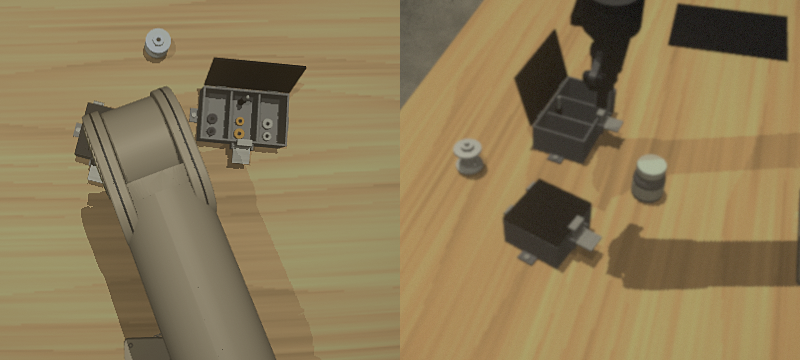

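In the top view the lid's edge corners are at (413,177) and (506,186), matching the 1.85 rad prediction of (413,175) and (505,184). The tab is back up, the narrow case is shut, and the hub and jar have not moved, so I'm handing in.

```bash
python3 -c "
from workcell import *
print(hand_in())"
```

```text
the job is handed in; nothing more can be done
None
```

The wide case's tab was pressed, and its lid now leans fully open at about 1.85 rad in the last pictures. The arm is clear, the narrow case is still shut, the hub and jar did not move, the arm stayed away from the spanner (not re-checked at the end), and the job is handed in with no verdict returned.

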